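Set up the routing jig for a batch of corner blocks

TASK

Get the plywood routing jig ready for the next batch: with the scraper, not the fingers, sweep every offcut off the lane into the grey trough. Then slide the tip of the red-headed pin along the metal bar until it drops into the bar's blind hole, fully home, and only after that lay all the dark wooden blocks flat and square across the lane between pin and end fence, one deep, nowhere stacked. Finish with the scraper standing on its black pad, and leave the glue bottle and the tape measure where they are.

Things in the scene. Friction and masses are not known exactly. Their poses are not given: they have to be found in the camera images.
- jig: Plywood routing jig, fixed. Origin: on the table under the middle of the lane. The lane is a flat floor 36 mm above the table, 150 mm wide along the jig's x (-75 to +75) and 300 mm long along its y (-150 to +150). Beech fences 20 mm wide, 15 mm high stand on both long sides and across the +y end (end fence, inner face at y = +150). The -y end is open, above the trough.
- jig_trough (a point): Middle of the inside floor of the grey chip trough, at jig x = 0, y = -203 mm, 4 mm above the table. It is open to the sky, runs from y = -150 (the sheer end of the lane floor) to -256 mm, is 182 mm wide inside, and its walls are 30 mm high.
- jig_bar (a point): Point on the centre line of the metal bar, at jig x = 0, y = -100 mm, level with the lane floor (36 mm). The bar, 24 mm wide, is let in flush across the lane along the jig's x and sticks out under both side fences. On its centre line is one round blind hole, 12 mm in diameter and 16 mm deep; where is not told: anywhere from jig x = -25 to +25 mm.
- pin: Locating pin, upright in its stand at first: steel shank 10 mm in diameter, 32 mm long, bevelled tip (6 mm wide at the end, full 3 mm up), under a square red head 20 x 20 x 30 mm (sides along the pin's x and y). 62 mm long, 50 g. Origin: at the tip, z up towards the head. Fully home in the bar its tip is about 20 mm above the table, the head's underside 16 mm above the bar.
- pin_tip (a point): The tip end of the pin, the same point as the pin's origin.
- pin_stand: Dark wood stand for the pin, fixed, 50 x 50 x 34 mm, origin under its centre; the pin stands in a 12 mm hole 20 mm deep in its middle, so its tip starts 14 mm above the table, the head spans 46 to 76 mm.
- pad: Black rubber pad, fixed to the table, 200 mm (its x) by 130 mm (its y), 3 mm thick, origin under its centre; home of the scraper.
- scraper: Scraper block, about 250 g: a pale wooden block 135 mm long (its x), 40 mm deep (its y) and 22 mm high with an upright blue handle on its middle, 45 mm (x) by 24 mm (y), from 22 to 70 mm above its underside (edges rounded 4 mm). Origin: centre of the underside. Both long faces can push.
- block0: Dark wooden corner block, 60 (x) x 34 (y) x 30 (z) mm, about 50 g, lying on the white sheet (6 mm high) at first; origin: centre of the underside. May be absent.
- block1: Dark wooden corner block, 60 (x) x 34 (y) x 30 (z) mm, about 50 g, lying on the white sheet (6 mm high) at first; origin: centre of the underside. May be absent.
- block2: Dark wooden corner block, 60 (x) x 34 (y) x 30 (z) mm, about 50 g, lying on the white sheet (6 mm high) at first; origin: centre of the underside. May be absent.
- block3: Dark wooden corner block, 60 (x) x 34 (y) x 30 (z) mm, about 50 g, lying on the white sheet (6 mm high) at first; origin: centre of the underside. May be absent.
- offcut0: Pale wooden offcut lying on the lane at first, 28 (x) x 22 (y) x 16 (z) mm, 11 g; origin: centre of the underside as built. May be absent.
- offcut1: Pale wooden offcut lying on the lane at first, 28 (x) x 22 (y) x 16 (z) mm, 11 g; origin: centre of the underside as built. May be absent.
- offcut2: Pale wooden offcut lying on the lane at first, 28 (x) x 22 (y) x 16 (z) mm, 11 g; origin: centre of the underside as built. May be absent.
- offcut3: Pale wooden offcut lying on the lane at first, 28 (x) x 22 (y) x 16 (z) mm, 11 g; origin: centre of the underside as built. May be absent.
- sheet: White laminate sheet, fixed, 260 x 180 x 6 mm, origin under its centre; the blocks lie on it at first.
- glue: Bystander: white glue bottle with a yellow cap, 50 mm across and 170 mm tall, loose; origin under its centre.
- tape: Bystander: yellow tape measure lying flat near the jig, 62 x 62 x 36 mm, loose; origin under its centre.
Mind the look-alikes: they are no part of the job. Leave any orange or turquoise look-alike of the block2 alone.

How it is judged (in metres and radians):
On the way, in this order (a step that is already met when the one before it is completed fails the run):
1. every offcut has been swept off the lane and lies in the trough (x of offcut0 in the frame of jig between -0.1 and 0.1 m and y of offcut0 in the frame of jig between -0.262 and -0.152 m and height (world z) of each of offcut0, offcut1, offcut2, offcut3 below 0.06 m and x of offcut1 in the frame of jig between -0.1 and 0.1 m and y of offcut1 in the frame of jig between -0.262 and -0.152 m and x of offcut2 in the frame of jig between -0.1 and 0.1 m and y of offcut2 in the frame of jig between -0.262 and -0.152 m and x of offcut3 in the frame of jig between -0.1 and 0.1 m and y of offcut3 in the frame of jig between -0.262 and -0.152 m), for 0.2 s.
2. the pin stands fully home in the bar's blind hole, no block being on the lane yet (x of pin_tip in the frame of jig between -0.06 and 0.06 m and y of pin_tip in the frame of jig between -0.115 and -0.085 m and z of pin_tip in the frame of jig below 0.026 m and angle between pin's own z axis and vertical below 0.2 rad and height (world z) of each of block0, block1, block2, block3 below 0.03 m), for 0.3 s.
3. every block lies flat on the lane between the pin and the end fence (x of block0 in the frame of jig between -0.06 and 0.06 m and y of block0 in the frame of jig between -0.078 and 0.142 m and z of block0 in the frame of jig between 0.03 and 0.042 m and angle between each of block0, block1, block2, block3's own z axis and vertical below 0.1 rad and angle between the x axis of each of block0, block1, block2, block3 and the x axis of jig, either way round below 0.3 rad and x of block1 in the frame of jig between -0.06 and 0.06 m and y of block1 in the frame of jig between -0.078 and 0.142 m and z of block1 in the frame of jig between 0.03 and 0.042 m and x of block2 in the frame of jig between -0.06 and 0.06 m and y of block2 in the frame of jig between -0.078 and 0.142 m and z of block2 in the frame of jig between 0.03 and 0.042 m and x of block3 in the frame of jig between -0.06 and 0.06 m and y of block3 in the frame of jig between -0.078 and 0.142 m and z of block3 in the frame of jig between 0.03 and 0.042 m), for 0.2 s.
At the end, for the whole second after the job is handed in: Offcuts in the trough, centres past the lane end (piles are fine); pin upright (0.2 rad), tip 10 mm or more below the bar top; blocks flat (0.1 rad) between bar and end fence, square to 0.3 rad, within 60 mm of mid-lane; scraper upright, within 60 mm of pad centre each way; at rest (all of step 1 and all of step 3 and x of pin_tip in the frame of jig between -0.06 and 0.06 m and y of pin_tip in the frame of jig between -0.115 and -0.085 m and z of pin_tip in the frame of jig below 0.026 m and angle between pin's own z axis and vertical below 0.2 rad and x of scraper in the frame of pad between -0.06 and 0.06 m and y of scraper in the frame of pad between -0.06 and 0.06 m and angle between scraper's own z axis and vertical below 0.1 rad and height (world z) of scraper below 0.015 m and linear speed of each of block0, block1, block2, block3, scraper, pin below 0.02 m/s); the robot touches nothing.
It fails at once if an offcut is touched with the fingers (contact force between the fingers and offcut0 above 0.5 N or contact force between the fingers and offcut1 above 0.5 N or contact force between the fingers and offcut2 above 0.5 N or contact force between the fingers and offcut3 above 0.5 N).
It fails at once if the glue bottle or the tape measure is shifted by more than 30 mm (distance of any of glue, tape from where it was at the start of the episode above 0.03 m).
Of block0, block1, block2, block3 only 3 to 4 are there at a start; the rules pass over those that are not, and their reading is None.
Of offcut0, offcut1, offcut2, offcut3 only 2 to 4 are there at a start; the rules pass over those that are not, and their reading is None.
At some moment in a run one of block0, block1, block2, block3, scraper may be knocked a few centimetres aside while the robot is not near it.
It also fails if it takes over 200 s, if anything falls off the work surface, if the arm or the gripper's body presses on something with over 40 N, if the wrist force passes 120 N, or if a joint passes its speed limit or range.

ROBOT

A 6-joint arm with a two-finger parallel gripper is mounted at the origin on the work surface. World frame = base frame: x ahead of the robot, y to its left, z up, the work surface at z = 0. Lengths are in m, angles in degrees, forces in N, time in s.
With the tool pointing down it reaches from about 0.375 to 0.925 m from the base axis. Payload 5.7 kg.
Tool frame: the origin (TCP) lies midway between the tips of the shut fingers; the grasp point (between the pads) lies 19 mm behind it; z points along the fingers, y is the line along which they close (so a half turn about z gives the same grasp; the last joint's range is limited). The gripper opens to 88 mm and grips with 3 to 60 N. Pads are 20 mm wide; open, the fingers measure 115 mm over their backs; the gripper's body (75 mm by 178 mm) begins 61 mm behind the grasp point.
Start: joints at [-71.969, 20.558, 86.54, -0, 72.909, -6.595], TCP at [0.25, -0.545, 0.223] pointing down, gripper open.
Joint ranges: [-170.27, 170.27], [-57.76, 135], [12.27, 136.19], [-55.21, 235.2], [11.17, 155.16], [-170.74, 170.74]. Speed limits (degrees/s): [136.94, 136.94, 180, 180, 180, 180].

INTERFACE

Orientations are given as [roll, pitch, yaw] about the fixed x, y, z axes, in that order (R = Rz(yaw) Ry(pitch) Rx(roll)).
In Python, from plant import manip gives the robot as it stands.
- The arm moves only by the tool jog_arm, never from a script. Its argument "targets" is a list of rows, each an object of numbers: "hand": the closure, from -1 (fully open) to 1 (shut); "x", "y", "z": the shift along the tool's x, y, z in cm; "wx", "wy", "wz": the turn, a rotation vector about the tool's x, y, z in rad. In form: [{"hand": .., "x": .., "y": .., "z": .., "wx": .., "wy": .., "wz": ..}, ...]. A call has 1 to 20 rows; each row shifts and turns the commanded pose from where the row before left it, along the tool's axes as they then stand; what a row does not reach is not made up. A row lasts 1/8 s, in which the tool goes at most 62.5 mm and 10.7 degrees, less where a joint would pass 70% of its speed; a pose out of reach is approached as far as the arm can. A call with a gripper value outside its range is refused whole. The fingers move at their own pace and stop on an object; "newtons" is the grip in N (left out, the last holds). Time passes only in rows, so rows that do not move let the fingers close. It gives the time, the measured TCP pose, the force, the opening and the grip force at its end, in the units of the state.
- manip.sense(): the state, without advancing time (a new reading comes with each control period).
- manip.capture(name): name is "scene" or "top" or "wrist"; returns (picture, depth): 480x640x3 uint8, blue, green, red; 480x640 float32, m along the optical axis (not along the pixel's ray), 0 where there is no reading.
- manip.calibration(name): a dict with "camera_matrix" (3x3 intrinsics, pixels), "rvec" (rotation vector, rad) and "tvec" (3), from world to camera coordinates, as OpenCV has them; the wrist camera has in their place "hand_eye" (4x4, takes a point from camera to tool coordinates, whose origin is the TCP and whose axes are the flange's). Camera axes: x right, y down, z forward; pixel columns grow to the right and rows downward; lengths in m; the calibration is good to about 2 mm. A picture is of the moment at which its call begins: read the wrist's pose just before it. calibration takes no time and is no camera call.
- manip.sign_off(): hands the job in; it is judged then, once.
The state is a dict: "time": time; "joint_positions": joint angles; "qvel": joint speeds; "joint_torque": joint torques, N m; "ee_pos": TCP position; "tcp_rot": TCP orientation; "ft_force": force on the tool from outside, world axes, zero at the start; "ft_torque": the same for the moment, N m; "grip_width": opening from 0.0 (shut) to 1.0 (fully open); "grasp_force": force on a finger pad.
Only numpy, scipy, OpenCV 4.12 (cv2) and the standard library are available. Lean on these libraries where they do the work, as an engineer would, in place of code of your own. Each camera call takes 0.05 s, during which the arm holds its last target. There are 200 camera calls.

## Working session

There is one attempt and no reset: what is moved stays moved. The work goes in short steps, Python scripts to look and compute and a tool call to move; the robot and the scene stay as the last step left them, time stands still between calls to the robot, and variables do not carry over. Pictures are saved under pics/ and viewed, at most 14 in all, crops included, and the job is handed in when it is done.

Besides the shell and the picture viewer there is one more tool, called after ">>>" as name(argument=value, ...) on one line, values as JSON. jog_arm: Moves the arm, as the interface text tells. Its arguments: {"type":"object","properties":{"targets":{"type":"array","items":{"type":"object","properties":{"hand":{"type":"number"},"x":{"type":"number"},"y":{"type":"number"},"z":{"type":"number"},"wx":{"type":"number"},"wy":{"type":"number"},"wz":{"type":"number"}}}},"newtons":{"type":"number"}},"required":["targets"]}

```bash
ls; mkdir -p pics; cat > h.py <<'E'
import numpy as np, cv2
from plant import manip
from scipy.spatial.transform import Rotation as R
def cap(n,f=None):
    s=manip.sense(); im,d=manip.capture(n)
    if f: cv2.imwrite('pics/'+f,im)
    return s,im,d
def cam(n,s):
    c=manip.calibration(n);K=np.array(c['camera_matrix'])
    if 'hand_eye' in c:
        T=np.eye(4);T[:3,:3]=R.from_euler('xyz',s['tcp_rot'],degrees=True).as_matrix();T[:3,3]=s['ee_pos']
        T=T@np.array(c['hand_eye']);return K,T[:3,:3],T[:3,3]
    r=cv2.Rodrigues(np.array(c['rvec'],float))[0];return K,r.T,-r.T@np.array(c['tvec'],float).ravel()
def ray(n,s,px,z):
    K,Rm,t=cam(n,s);px=np.atleast_2d(px).astype(float)
    d=(Rm@np.linalg.inv(K)@np.c_[px,np.ones(len(px))].T).T
    return t+d*((z-t[2])/d[:,2])[:,None]
def cloud(n,s,d):
    K,Rm,t=cam(n,s);v,u=np.mgrid[:480,:640]
    P=np.stack([(u-K[0,2])/K[0,0]*d,(v-K[1,2])/K[1,1]*d,d],-1)
    return P@Rm.T+t
E
python3 - <<'E'
from h import *
s,im,d=cap('top','top0.png');s2,im2,d2=cap('scene','scene0.png')
print(s)
for n in('top','scene'):
    K,Rm,t=cam(n,s);print(n,t,Rm[:,2],K[0,0])
np.savez('t0.npz',im=im,d=d)
E
```

```text
pics
{'time': 0.0, 'joint_positions': array([-7.19710270e+01,  2.05991389e+01,  8.65997077e+01, -1.50916959e-03,
        7.29077782e+01, -6.59453172e+00]), 'qvel': array([ 0.07739254,  0.03779746, -0.08488807,  0.12043345,  0.01516146,
        0.03888702]), 'joint_torque': array([ 2.21137940e-03, -5.15358603e+01, -2.70723420e+01,  6.78752759e-02,
        3.50632053e-02, -1.32131659e-04]), 'ee_pos': array([ 0.24976038, -0.54477525,  0.2217923 ]), 'tcp_rot': array([-1.79893915e+02, -1.08128856e-02,  2.46239396e+01]), 'ft_force': array([ 0.17799234,  0.02304571, -0.06188036]), 'ft_torque': array([0.02901773, 0.00725866, 0.00055852]), 'grasp_force': 0.0, 'grip_width': 0.9991648165230759}
top [0.27019088 0.01547432 1.2731693 ] [ 0.21462822 -0.00907909 -0.97665362] 454.20388756788867
scene [ 1.13258594 -0.15940335  0.75851771] [-0.63568399  0.20118348 -0.74527248] 446.55665104933786
```

View pics/top0.png

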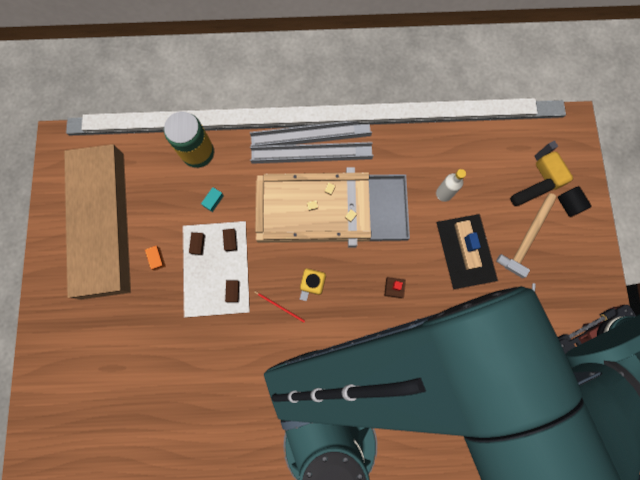

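View pics/scene0.png

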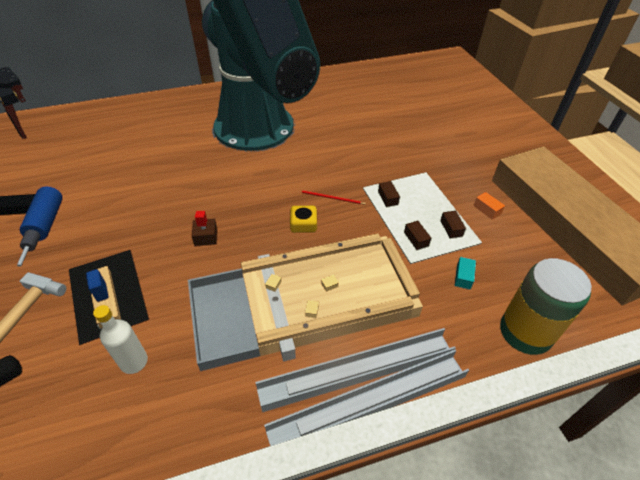

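The top view shows the jig at about (335,206) with the trough on its right. There are three offcuts at (330,188), (313,205) and (351,215). The three dark blocks are on the sheet at (197,243), (230,240) and (232,291); the orange (153,258) and turquoise (212,198) pieces are look-alikes. The pin is at (397,286), the scraper on its pad at (468,243), the glue at (450,186) and the tape at (312,282).

```bash
cat > m.py <<'E'
from h import *
z=np.load('t0.npz');im,d=z['im'],z['d'];s=manip.sense()
P=cloud('top',s,d);hsv=cv2.cvtColor(im,cv2.COLOR_BGR2HSV);H,S,V=cv2.split(hsv)
def rep(name,m,roi,zz,mn=15):
    M=np.zeros_like(H);x0,y0,x1,y1=roi;M[y0:y1,x0:x1]=m[y0:y1,x0:x1]
    for c in cv2.findContours(M.astype(np.uint8),0,2)[0]:
        if cv2.contourArea(c)<mn: continue
        b=cv2.boxPoints(cv2.minAreaRect(c));w=ray('top',s,b,zz)[:,:2]
        e=[w[1]-w[0],w[2]-w[1]];L=[np.linalg.norm(q) for q in e];k=int(L[1]>L[0])
        g=np.zeros_like(M,np.uint8);cv2.drawContours(g,[c],-1,1,-1)
        print(name,b.mean(0).round(),'ctr',w.mean(0).round(4),'size',round(L[k],3),round(L[1-k],3),'ang',round(np.degrees(np.arctan2(e[k][1],e[k][0]))%180,1),'zmed',np.median(P[...,2][g>0]).round(4))
rep('block',(V<75),(186,226,244,310),.036,40)
rep('sheet',(V>170)&(S<40),(175,215,255,325),.006,500)
rep('off',(S>60)&(H>18)&(V>190),(268,182,362,232),.052,15)
rep('pad',(V<60),(430,205,505,295),.003,500)
rep('scrhandle',(H>100)&(H<130)&(S>100),(455,225,490,260),.073,20)
rep('scrwood',(H<30)&(S>40)&(V>140),(445,210,495,275),.025,20)
rep('stand',(V<90),(380,272,412,302),.034,50)
rep('red',(S>180)&((H<8)|(H>172))&(V>120),(380,272,412,302),.076,20)
rep('tape',(S>150)&(H>20)&(H<35),(295,265,330,300),.036,100)
rep('trough',(S<70)&(V<150)&(V>60),(370,170,412,245),.004,300)
rep('jigtop',(S>50)&(H<30)&(V>150)&(P[...,2]>.042),(250,165,375,248),.051,300)
E
python3 m.py
python3 - <<'E'
import cv2
im=cv2.imread('pics/top0.png');cv2.imwrite('pics/c1.png',cv2.resize(im[160:310,180:420],None,fx=3.3,fy=3.3,interpolation=2))
E
```

```text
block [236. 293.] ctr [0.4025 0.2387] size 0.061 0.025 ang 154.7 zmed 0.0346
block [197. 244.] ctr [0.5431 0.3466] size 0.058 0.034 ang 174.2 zmed 0.0346
block [234. 241.] ctr [0.5459 0.2451] size 0.062 0.029 ang 158.5 zmed 0.0349
sheet [215. 269.] ctr [0.4773 0.3044] size 0.263 0.187 ang 2.2 zmed 0.0066
off [350. 215.] ctr [ 0.6047 -0.0828] size 0.028 0.022 ang 138.5 zmed 0.0517
off [312. 205.] ctr [0.6383 0.0241] size 0.029 0.022 ang 99.5 zmed 0.0518
off [329. 188.] ctr [ 0.6853 -0.0275] size 0.028 0.022 ang 152.1 zmed 0.0518
pad [467. 251.] ctr [ 0.4997 -0.4115] size 0.202 0.131 ang 7.1 zmed 0.0045
scrhandle [472. 241.] ctr [ 0.5117 -0.406 ] size 0.046 0.037 ang 7.3 zmed 0.0708
scrwood [469. 244.] ctr [ 0.5141 -0.4116] size 0.137 0.042 ang 8.1 zmed 0.0247
scrwood [470. 237.] ctr [ 0.5346 -0.4168] size 0.156 0.14 ang 173.0 zmed 0.0002
stand [394. 287.] ctr [ 0.3997 -0.1925] size 0.051 0.051 ang 80.5 zmed 0.0345
red [398. 285.] ctr [ 0.4014 -0.1947] size 0.022 0.021 ang 73.5 zmed 0.0751
tape [312. 281.] ctr [0.4252 0.0299] size 0.059 0.059 ang 164.2 zmed 0.0357
trough [390. 207.] ctr [ 0.638  -0.2016] size 0.2 0.115 ang 175.3 zmed 0.0048
jigtop [312. 206.] ctr [0.6373 0.0221] size 0.325 0.19 ang 88.9 zmed 0.051
```

View pics/c1.png

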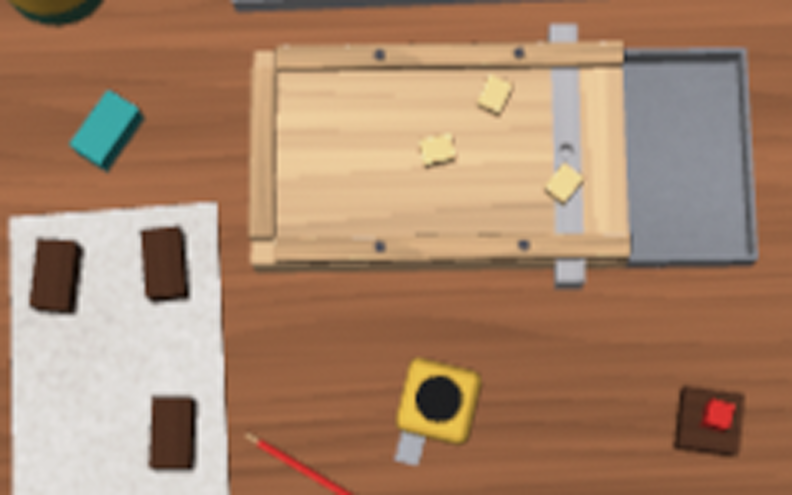

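The crop shows the blind hole uncovered at about (567,148) in the crop, which is (352,205) in the full picture, beside one offcut on the bar. The dark blocks are the only matches for the description. I'm moving above the scraper now.

>>> jog_arm(targets=[{"hand": -1, "wz": 0.15}, {"wz": 0.148}, {"x": 4, "y": -1.4}, {"x": 5, "y": -1.8}, {"x": 5, "y": -1.8}, {"x": 5, "y": -1.8}, {"x": 5, "y": -1.8}, {"x": 3.9, "y": -1.4}, {}, {}])

```text
invalid input at $.targets[0]: expected keys hand, x, y, z, wx, wy, wz
```

```bash
cat >> h.py <<'E'
def plan(x,y,z,yaw):
    s=manip.sense();p=s['ee_pos'];c=s['tcp_rot'][2];a=np.radians(yaw)
    w=(c-yaw+90)%180-90
    D=np.array([x,y,z])-p
    print('at',p.round(4),'rot',s['tcp_rot'].round(2),'| wz',np.radians(w).round(3),'then x %.2f y %.2f z %.2f cm'%(100*(np.cos(a)*D[0]+np.sin(a)*D[1]),100*(np.sin(a)*D[0]-np.cos(a)*D[1]),-100*D[2]),'F',s['ft_force'].round(1),'gw',round(s['grip_width'],3),'gf',round(s['grasp_force'],1),'t',round(s['time'],2))
E
python3 - <<'E'
from h import *
s,im,d=cap('wrist','w1.png');print(manip.calibration('wrist')['hand_eye'])
t=manip.sense();print(ray('top',t,[[461,173]],.17),ray('top',t,[[446,195]],.03),ray('top',t,[[351.8,204.8]],.036))
P=cloud('wrist',s,d);hsv=cv2.cvtColor(im,cv2.COLOR_BGR2HSV);H,S,V=cv2.split(hsv)
m=(H>100)&(H<130)&(S>100)&(P[...,2]>.066)&(P[...,2]<.08)
q=P[m][:,:2].astype(np.float32)
print(len(q));
r=cv2.minAreaRect(q*1000) if len(q) else 0;print('handle',r)
m=(P[...,2]>.018)&(P[...,2]<.032)&(H<30)&(V>120)
q=P[m][:,:2].astype(np.float32);print('wood',cv2.minAreaRect(q*1000))
plan(.513,-.409,.1,7.5)
E
```

```text
[[-2.97046307e-04 -9.69119739e-01 -2.46590434e-01  6.51725540e-02]
 [ 9.99999565e-01 -5.05967793e-04  7.83879545e-04  7.27661546e-04]
 [-8.84439959e-04 -2.46590094e-01  9.69119468e-01 -1.62562424e-01]
 [ 0.00000000e+00  0.00000000e+00  0.00000000e+00  1.00000000e+00]]
[[ 0.67182978 -0.36327559  0.17      ]] [[ 0.65810108 -0.36130147  0.03      ]] [[ 0.6379165  -0.08960423  0.036     ]]
0
handle 0
wood ((333.74676513671875, -577.7050170898438), (286.8432922363281, 72.13121032714844), 16.39956283569336)
at [ 0.2499 -0.5449  0.222 ] rot [-1.7992e+02 -1.0000e-02  2.4630e+01] | wz 0.299 then x 27.86 y -10.04 z 12.20 cm F [ 1.2  0.2 -0.5] gw 0.999 gf 0.0 t 0.15
```

View pics/w1.png

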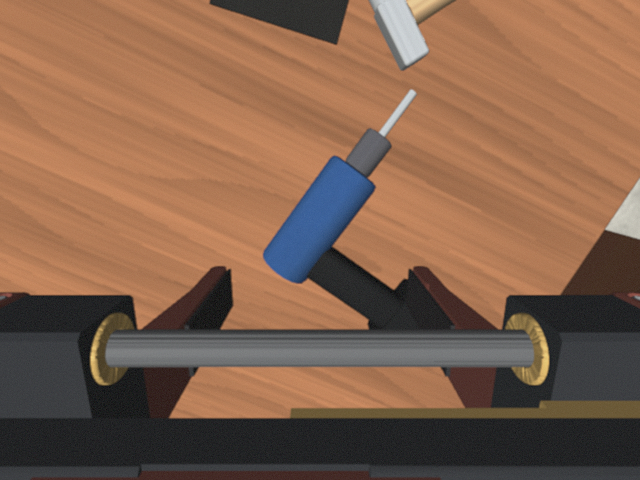

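The wrist view shows only a blue screwdriver on the table, because the move was refused: every row needs all its keys.

>>> jog_arm(targets=[{"hand": -1, "x": 0, "y": 0, "z": 0, "wx": 0, "wy": 0, "wz": 0.15}, {"hand": -1, "x": 0, "y": 0, "z": 0, "wx": 0, "wy": 0, "wz": 0.149}, {"hand": -1, "x": 4, "y": -1.4, "z": 0, "wx": 0, "wy": 0, "wz": 0}, {"hand": -1, "x": 5, "y": -1.8, "z": 0, "wx": 0, "wy": 0, "wz": 0}, {"hand": -1, "x": 5, "y": -1.8, "z": 0, "wx": 0, "wy": 0, "wz": 0}, {"hand": -1, "x": 5, "y": -1.8, "z": 0, "wx": 0, "wy": 0, "wz": 0}, {"hand": -1, "x": 5, "y": -1.8, "z": 0, "wx": 0, "wy": 0, "wz": 0}, {"hand": -1, "x": 3.9, "y": -1.4, "z": 0, "wx": 0, "wy": 0, "wz": 0}, {"hand": -1, "x": 0, "y": 0, "z": 0, "wx": 0, "wy": 0, "wz": 0}])

```text
time: 1.27
ee_pos: [0.5159, -0.408, 0.2221]
tcp_rot: [-180.0, -0.0, 7.7]
ft_force: [-0.4, -0.4, 0.4]
grip_width: 0.995
grasp_force: 0.0
```

```bash
cat > scr.py <<'E'
from h import *
s,im,d=cap('wrist','w2.png')
P=cloud('wrist',s,d);hsv=cv2.cvtColor(im,cv2.COLOR_BGR2HSV);H,S,V=cv2.split(hsv)
for n,m in (('handle',(H>100)&(H<130)&(S>100)&(P[...,2]>.066)&(P[...,2]<.08)),('wood',(P[...,2]>.018)&(P[...,2]<.032)&(H<30)&(V>120)&(S>30))):
    m=cv2.morphologyEx(m.astype(np.uint8),2,np.ones((3,3)))
    n_,l,st,_=cv2.connectedComponentsWithStats(m)
    if n_<2: print(n,'none');continue
    k=1+st[1:,4].argmax();print(n,cv2.minAreaRect(P[l==k][:,:2].astype(np.float32)*1000),np.median(P[l==k][:,2]))
plan(.513,-.409,.1,7.5)
E
python3 scr.py
```

```text
handle ((514.3758544921875, -413.9064636230469), (42.76694869995117, 20.569150924682617), 8.25728702545166) 0.07338684200359807
wood ((556.4136352539062, -611.290283203125), (25.574167251586914, 226.46665954589844), 55.593082427978516) 0.024537860415445756
at [ 0.5142 -0.409   0.2221] rot [-1.7997e+02  5.0000e-02  7.6300e+00] | wz 0.002 then x -0.12 y -0.01 z 12.21 cm F [-0.2 -0.4 -0.5] gw 1.003 gf 0.0 t 1.32
```

>>> jog_arm(newtons=30, targets=[{"hand": -1, "x": 0, "y": 0.5, "z": 5, "wx": 0, "wy": 0, "wz": -0.011}, {"hand": -1, "x": 0, "y": 0, "z": 5, "wx": 0, "wy": 0, "wz": 0}, {"hand": -1, "x": 0, "y": 0, "z": 5, "wx": 0, "wy": 0, "wz": 0}, {"hand": -1, "x": 0, "y": 0, "z": 3.6, "wx": 0, "wy": 0, "wz": 0}, {"hand": -1, "x": 0, "y": 0, "z": 0, "wx": 0, "wy": 0, "wz": 0}, {"hand": 1, "x": 0, "y": 0, "z": 0, "wx": 0, "wy": 0, "wz": 0}, {"hand": 1, "x": 0, "y": 0, "z": 0, "wx": 0, "wy": 0, "wz": 0}, {"hand": 1, "x": 0, "y": 0, "z": 0, "wx": 0, "wy": 0, "wz": 0}, {"hand": 1, "x": 0, "y": 0, "z": 0, "wx": 0, "wy": 0, "wz": 0}, {"hand": 1, "x": 0, "y": 0, "z": 0, "wx": 0, "wy": 0, "wz": 0}])

```text
time: 2.58
ee_pos: [0.5144, -0.4148, 0.037]
tcp_rot: [180.0, -0.0, 8.1]
ft_force: [0.2, 0.3, 0.4]
grip_width: 0.469
grasp_force: 0.0
```

```bash
python3 - <<'E'
from h import *
plan(.6373,.098,.17,-1.1)
# jig edges from top depth
z=np.load('t0.npz');im,d=z['im'],z['d'];s=manip.sense();P=cloud('top',s,d)
R_=P[160:250,245:415].reshape(-1,3)
f=R_[(R_[:,2]>.046)&(R_[:,2]<.056)]
for y in (-.1,-.05,0,.05,.1,.15):
    q=f[abs(f[:,1]-y)<.012];lo=q[q[:,0]<.6];hi=q[q[:,0]>.68]
    print(y,lo[:,0].min().round(4),lo[:,0].max().round(4),hi[:,0].min().round(4),hi[:,0].max().round(4))
e=f[abs(f[:,0]-.637)<.06];e=e[e[:,1]>.1];print('end fence',e[:,1].min(),e[:,1].max())
l=R_[(abs(R_[:,2]-.036)<.004)&(abs(R_[:,0]-.637)<.06)];print('lane y',np.percentile(l[:,1],[0.5,99.5]))
E
```

```text
at [ 0.5144 -0.4148  0.037 ] rot [ 1.7999e+02 -1.0000e-02  8.1300e+00] | wz 0.161 then x 11.31 y -51.51 z -13.30 cm F [0.2 0.3 0.4] gw 0.469 gf 0.0 t 2.58
-0.1 0.5378 0.5999 0.7076 0.7284
-0.05 0.5392 0.5604 0.685 0.7305
0 0.5411 0.5597 0.7105 0.7291
0.05 0.5416 0.5612 0.713 0.7324
0.1 0.5435 0.5634 0.7126 0.7339
0.15 0.5449 0.5655 0.6816 0.7351
end fence 0.15931238385413132 0.18082771585128213
lane y [-0.13917991  0.15954395]
```

>>> jog_arm(targets=[{"hand": 1, "x": 0, "y": 0, "z": 0, "wx": 0, "wy": 0, "wz": 0}, {"hand": 1, "x": 0, "y": 0, "z": 0, "wx": 0, "wy": 0, "wz": 0}, {"hand": 1, "x": 0, "y": 0, "z": 0, "wx": 0, "wy": 0, "wz": 0}, {"hand": 1, "x": 0, "y": 0, "z": 0, "wx": 0, "wy": 0, "wz": 0}, {"hand": 1, "x": 0, "y": 0, "z": -2, "wx": 0, "wy": 0, "wz": 0}, {"hand": 1, "x": 0, "y": 0, "z": -4, "wx": 0, "wy": 0, "wz": 0}, {"hand": 1, "x": 0, "y": 0, "z": -4, "wx": 0, "wy": 0, "wz": 0}, {"hand": 1, "x": 0, "y": 0, "z": -3.3, "wx": 0, "wy": 0, "wz": 0.08}, {"hand": 1, "x": 0, "y": 0, "z": 0, "wx": 0, "wy": 0, "wz": 0.087}, {"hand": 1, "x": 0, "y": -5, "z": 0, "wx": 0, "wy": 0, "wz": 0}, {"hand": 1, "x": 0, "y": -5, "z": 0, "wx": 0, "wy": 0, "wz": 0}, {"hand": 1, "x": 0, "y": -5, "z": 0, "wx": 0, "wy": 0, "wz": 0}, {"hand": 1, "x": 0, "y": -5, "z": 0, "wx": 0, "wy": 0, "wz": 0}, {"hand": 1, "x": 2.5, "y": -5, "z": 0, "wx": 0, "wy": 0, "wz": 0}, {"hand": 1, "x": 2.5, "y": -5, "z": 0, "wx": 0, "wy": 0, "wz": 0}, {"hand": 1, "x": 2.5, "y": -5, "z": 0, "wx": 0, "wy": 0, "wz": 0}, {"hand": 1, "x": 2.5, "y": -5, "z": 0, "wx": 0, "wy": 0, "wz": 0}, {"hand": 1, "x": 1.3, "y": -5, "z": 0, "wx": 0, "wy": 0, "wz": 0}, {"hand": 1, "x": 0, "y": -5, "z": 0, "wx": 0, "wy": 0, "wz": 0}, {"hand": 1, "x": 0, "y": 0, "z": 0, "wx": 0, "wy": 0, "wz": 0}])

```text
time: 5.08
ee_pos: [0.6397, 0.0858, 0.1705]
tcp_rot: [-179.9, -0.0, -1.2]
ft_force: [0.5, -0.4, -3.2]
grip_width: 0.274
grasp_force: 30.0
```

```bash
python3 - <<'E'
from h import *
plan(.6376,.095,.12,-1.4)
s,im,d=cap('top','t2.png');s,im2,d2=cap('scene','s2.png')
cv2.imwrite('pics/c2.png',np.hstack([cv2.resize(im[140:320,180:480],(500,300)),cv2.resize(im2[180:380,150:450],(500,333))[:300]])[:,:800])
E
```

```text
at [0.6397 0.0858 0.1705] rot [-1.7993e+02 -3.0000e-02 -1.2000e+00] | wz 0.004 then x -0.23 y -0.91 z 5.05 cm F [ 0.5 -0.4 -3.2] gw 0.274 gf 30.0 t 5.08
```

View pics/s2.png

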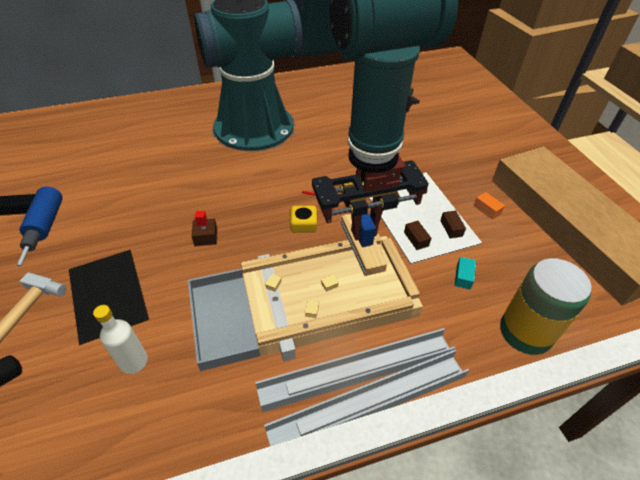

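The scene picture shows the scraper held upright above the far end of the lane at (370,245), with the offcuts untouched. I'll correct the position and lower it.

>>> jog_arm(targets=[{"hand": 1, "x": -0.2, "y": -0.9, "z": 0, "wx": 0, "wy": 0, "wz": 0.004}, {"hand": 1, "x": 0, "y": 0, "z": 4, "wx": 0, "wy": 0, "wz": 0}, {"hand": 1, "x": 0, "y": 0, "z": 3, "wx": 0, "wy": 0, "wz": 0}, {"hand": 1, "x": 0, "y": 0, "z": 1.5, "wx": 0, "wy": 0, "wz": 0}, {"hand": 1, "x": 0, "y": 0, "z": 0.8, "wx": 0, "wy": 0, "wz": 0}, {"hand": 1, "x": 0, "y": 0, "z": 0.5, "wx": 0, "wy": 0, "wz": 0}, {"hand": 1, "x": 0, "y": 0, "z": 0, "wx": 0, "wy": 0, "wz": 0}, {"hand": 1, "x": 0, "y": 0, "z": 0, "wx": 0, "wy": 0, "wz": 0}])

```text
time: 6.18
ee_pos: [0.6387, 0.0913, 0.0725]
tcp_rot: [-180.0, -0.1, -1.7]
ft_force: [-0.5, -0.2, -2.9]
grip_width: 0.273
grasp_force: 30.0
```

>>> jog_arm(targets=[{"hand": 1, "x": -0.1, "y": 0.5, "z": 0.1, "wx": 0, "wy": 0, "wz": 0}, {"hand": 1, "x": 0, "y": 1, "z": 0, "wx": 0, "wy": 0, "wz": 0}, {"hand": 1, "x": 0, "y": 1.5, "z": 0, "wx": 0, "wy": 0, "wz": 0}, {"hand": 1, "x": 0, "y": 1.5, "z": 0, "wx": 0, "wy": 0, "wz": 0}, {"hand": 1, "x": 0, "y": 1.5, "z": 0, "wx": 0, "wy": 0, "wz": 0}, {"hand": 1, "x": 0, "y": 1.5, "z": 0, "wx": 0, "wy": 0, "wz": 0}, {"hand": 1, "x": 0, "y": 1.5, "z": 0, "wx": 0, "wy": 0, "wz": 0}, {"hand": 1, "x": 0, "y": 1.5, "z": 0, "wx": 0, "wy": 0, "wz": 0}, {"hand": 1, "x": 0, "y": 1.5, "z": 0, "wx": 0, "wy": 0, "wz": 0}, {"hand": 1, "x": 0, "y": 1.5, "z": 0, "wx": 0, "wy": 0, "wz": 0}, {"hand": 1, "x": 0, "y": 1.5, "z": 0, "wx": 0, "wy": 0, "wz": 0}, {"hand": 1, "x": 0, "y": 1.5, "z": 0, "wx": 0, "wy": 0, "wz": 0}, {"hand": 1, "x": 0, "y": 1.5, "z": 0, "wx": 0, "wy": 0, "wz": 0}])

```text
time: 7.8
ee_pos: [0.6317, -0.0897, 0.0707]
tcp_rot: [-180.0, 0.0, -1.7]
ft_force: [-0.0, 0.0, -3.6]
grip_width: 0.272
grasp_force: 30.0
```

```bash
python3 - <<'E'
from h import *
plan(.6315,-.147,.0715,-1.4)
s,im,d=cap('scene','s3.png')
cv2.imwrite('pics/c3.png',cv2.resize(im[220:380,170:440],(675,400)))
E
```

```text
at [ 0.6317 -0.0897  0.0707] rot [-179.99    0.     -1.68] | wz -0.005 then x 0.12 y 5.73 z -0.08 cm F [-0.   0.  -3.6] gw 0.272 gf 30.0 t 7.8
```

View pics/c3.png

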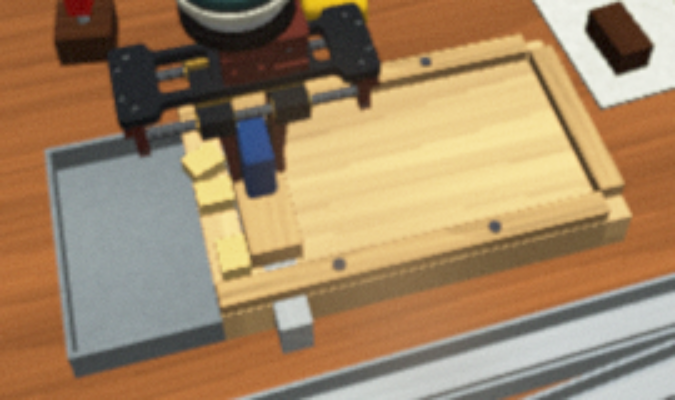

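The crop shows all three offcuts gathered ahead of the scraper at (203,165), (213,192) and (232,255), right at the lane end. I'll push on over the edge.

>>> jog_arm(targets=[{"hand": 1, "x": 0, "y": 1, "z": 0, "wx": 0, "wy": 0, "wz": 0}, {"hand": 1, "x": 0, "y": 1.5, "z": 0, "wx": 0, "wy": 0, "wz": 0}, {"hand": 1, "x": 0, "y": 1.5, "z": 0, "wx": 0, "wy": 0, "wz": 0}, {"hand": 1, "x": 0, "y": 1.5, "z": 0, "wx": 0, "wy": 0, "wz": 0}, {"hand": 1, "x": 0, "y": 0.6, "z": 0, "wx": 0, "wy": 0, "wz": 0}, {"hand": 1, "x": 0, "y": 0, "z": 0, "wx": 0, "wy": 0, "wz": 0}, {"hand": 1, "x": 0, "y": 0, "z": -2, "wx": 0, "wy": 0, "wz": 0}, {"hand": 1, "x": 0, "y": 0, "z": -4, "wx": 0, "wy": 0, "wz": 0}, {"hand": 1, "x": -3, "y": 0, "z": -4, "wx": 0, "wy": 0, "wz": 0}, {"hand": 1, "x": -5, "y": 0, "z": 0, "wx": 0, "wy": 0, "wz": 0}, {"hand": 1, "x": -4, "y": 2, "z": 0, "wx": 0, "wy": 0, "wz": 0}, {"hand": 1, "x": 0, "y": 5, "z": 0, "wx": 0, "wy": 0, "wz": 0}, {"hand": 1, "x": 0, "y": 5, "z": 0, "wx": 0, "wy": 0, "wz": 0}, {"hand": 1, "x": 0, "y": 5, "z": 0, "wx": 0, "wy": 0, "wz": 0}, {"hand": 1, "x": 0, "y": 5, "z": 0, "wx": 0, "wy": 0, "wz": -0.08}, {"hand": 1, "x": 0, "y": 4, "z": 0, "wx": 0, "wy": 0, "wz": -0.07}, {"hand": 1, "x": 0, "y": 0, "z": 0, "wx": 0, "wy": 0, "wz": 0}])

```text
time: 9.98
ee_pos: [0.5059, -0.4088, 0.1705]
tcp_rot: [179.9, -0.0, 6.8]
ft_force: [1.1, 0.1, -3.5]
grip_width: 0.275
grasp_force: 30.0
```

```bash
python3 - <<'E'
from h import *
plan(.50,-.4115,.038,7.5)
s,im,d=cap('scene','s4.png')
cv2.imwrite('pics/c4.png',cv2.resize(im[220:380,60:440],(760,320)))
E
```

```text
at [ 0.5059 -0.4088  0.1705] rot [ 1.7991e+02 -4.0000e-02  6.8100e+00] | wz -0.012 then x -0.62 y 0.19 z 13.25 cm F [ 1.1  0.1 -3.5] gw 0.275 gf 30.0 t 9.97
```

View pics/c4.png

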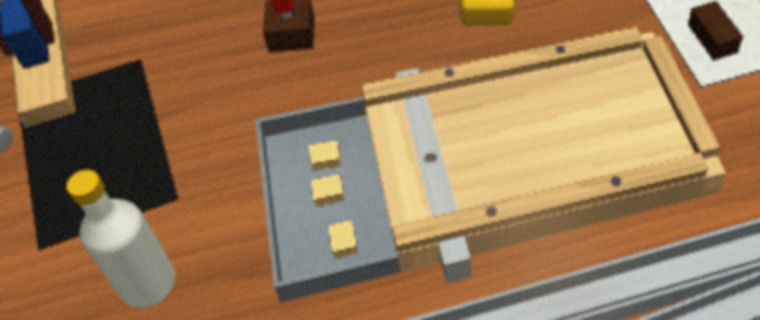

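All three offcuts lie in the trough and the lane is clear. The hole is visible on the bar at crop (431,157). Now the scraper goes back on its pad.

>>> jog_arm(targets=[{"hand": 1, "x": -0.6, "y": 0.2, "z": 4, "wx": 0, "wy": 0, "wz": -0.012}, {"hand": 1, "x": 0, "y": 0, "z": 5, "wx": 0, "wy": 0, "wz": 0}, {"hand": 1, "x": 0, "y": 0, "z": 3, "wx": 0, "wy": 0, "wz": 0}, {"hand": 1, "x": 0, "y": 0, "z": 0.9, "wx": 0, "wy": 0, "wz": 0}, {"hand": 1, "x": 0, "y": 0, "z": 0.4, "wx": 0, "wy": 0, "wz": 0}, {"hand": 1, "x": 0, "y": 0, "z": 0, "wx": 0, "wy": 0, "wz": 0}, {"hand": -1, "x": 0, "y": 0, "z": 0, "wx": 0, "wy": 0, "wz": 0}, {"hand": -1, "x": 0, "y": 0, "z": 0, "wx": 0, "wy": 0, "wz": 0}, {"hand": -1, "x": 0, "y": 0, "z": 0, "wx": 0, "wy": 0, "wz": 0}, {"hand": -1, "x": 0, "y": 0, "z": 0, "wx": 0, "wy": 0, "wz": 0}, {"hand": -1, "x": 0, "y": 0, "z": -4, "wx": 0, "wy": 0, "wz": 0}, {"hand": -1, "x": 0, "y": 0, "z": -5, "wx": 0, "wy": 0, "wz": 0}, {"hand": -1, "x": 0, "y": 0, "z": -5, "wx": 0, "wy": 0, "wz": 0}, {"hand": -1, "x": -2, "y": -5, "z": -4, "wx": 0, "wy": 0, "wz": 0.13}, {"hand": -1, "x": -4, "y": -5, "z": 0, "wx": 0, "wy": 0, "wz": 0}, {"hand": -1, "x": -4, "y": -5, "z": 0, "wx": 0, "wy": 0, "wz": 0}, {"hand": -1, "x": 0, "y": -5, "z": 0, "wx": 0, "wy": 0, "wz": 0}, {"hand": -1, "x": 0, "y": 0, "z": 0, "wx": 0, "wy": 0, "wz": 0}])

```text
time: 12.28
ee_pos: [0.3954, -0.2145, 0.215]
tcp_rot: [-179.9, 0.0, 0.3]
ft_force: [1.2, -1.5, 0.2]
grip_width: 1.001
grasp_force: 0.0
```

```bash
cat > pin.py <<'E'
from h import *
s,im,d=cap('wrist','w3.png')
P=cloud('wrist',s,d);H,S,V=cv2.split(cv2.cvtColor(im,cv2.COLOR_BGR2HSV))
m=(S>150)&((H<8)|(H>172))&(V>100)&(P[...,2]>.03)
n,l,st,_=cv2.connectedComponentsWithStats(m.astype(np.uint8));k=1+st[1:,4].argmax()
q=P[l==k];zt=np.percentile(q[:,2],95);q=q[q[:,2]>zt-.005];print('pin',cv2.minAreaRect(q[:,:2].astype(np.float32)*1000),zt,len(q))
plan(.4014,-.1947,.1,0)
E
python3 pin.py;python3 - <<'E'
from h import *
s,im,d=cap('top');P=cloud('top',s,d);H,S,V=cv2.split(cv2.cvtColor(im,cv2.COLOR_BGR2HSV))
m=(P[...,2]>.065)&(P[...,2]<.08)&(H>100)&(H<130)&(S>100);m[:200]=0
q=P[m];print('scr',len(q),np.median(q,0))
s,im,d=cap('scene');print('hole scene',ray('scene',s,[[275.5,298.5]],.036))
E
```

```text
pin ((425.6748046875, -205.76414489746094), (19.901029586791992, 73.68502044677734), 72.2879409790039) 0.07755255968622332 504
at [ 0.3966 -0.2167  0.2153] rot [ 1.7997e+02 -3.0000e-02  2.8000e-01] | wz 0.005 then x 0.48 y -2.20 z 11.53 cm F [-0.  -0.1 -0.1] gw 1.001 gf 0.0 t 12.32
scr 0 [nan nan nan]
hole scene [[ 0.63799076 -0.08675975  0.036     ]]
  return _methods._mean(a, axis=axis, dtype=dtype,
  ret = um.true_divide(
```

```bash
cat > pin.py <<'E'
from h import *
s,im,d=cap('wrist','w3.png')
P=cloud('wrist',s,d);H,S,V=cv2.split(cv2.cvtColor(im,cv2.COLOR_BGR2HSV))
m=(S>150)&((H<8)|(H>172))&(V>120)&(abs(P[...,2]-.076)<.006)&(np.hypot(P[...,0]-.4014,P[...,1]+.1947)<.03)
q=P[m];print('pin',cv2.minAreaRect(q[:,:2].astype(np.float32)*1000),np.median(q,0),len(q))
r=cv2.minAreaRect(np.argwhere(m)[:,::-1].astype(np.float32));print(r,ray('wrist',s,[r[0]],.076))
cv2.imwrite('pics/c5.png',im[:300,150:550])
plan(.4014,-.1947,.1,0)
E
python3 pin.py
```

```text
pin ((400.2596740722656, -197.57870483398438), (19.733509063720703, 19.880586624145508), 72.26580810546875) [ 0.4007057  -0.19783708  0.07639148] 493
((293.7243347167969, 222.14593505859375), (22.350528717041016, 22.20348358154297), 17.10272979736328) [[ 0.40050352 -0.19766767  0.076     ]]
at [ 0.3976 -0.2189  0.2152] rot [ 1.7995e+02 -5.0000e-02  1.4000e-01] | wz 0.003 then x 0.38 y -2.42 z 11.52 cm F [ 0.2  0.1 -0.7] gw 0.998 gf 0.0 t 12.47
```

View pics/c5.png

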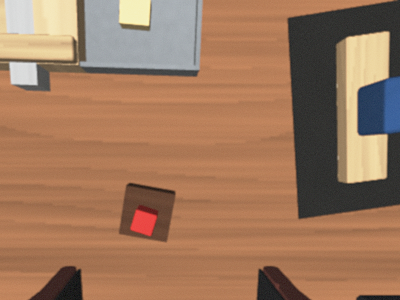

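The crop shows the pin's red head at (145,220) in its stand and the scraper standing on its pad. The head measures 20 x 20 mm at a height of 76 mm, as it should.

```bash
python3 -c "
from h import *
plan(.4003,-.1977,.048,-17.7)"
```

```text
at [ 0.3976 -0.2189  0.2152] rot [ 1.7995e+02 -5.0000e-02  1.4000e-01] | wz 0.311 then x -0.38 y -2.10 z 16.72 cm F [ 0.2  0.1 -0.7] gw 0.998 gf 0.0 t 12.47
```

>>> jog_arm(newtons=15, targets=[{"hand": -1, "x": 0, "y": 0, "z": 0, "wx": 0, "wy": 0, "wz": 0.156}, {"hand": -1, "x": 0, "y": 0, "z": 0, "wx": 0, "wy": 0, "wz": 0.155}, {"hand": -1, "x": -0.4, "y": -2.1, "z": 0, "wx": 0, "wy": 0, "wz": 0}, {"hand": -1, "x": 0, "y": 0, "z": 5, "wx": 0, "wy": 0, "wz": 0}, {"hand": -1, "x": 0, "y": 0, "z": 4, "wx": 0, "wy": 0, "wz": 0}, {"hand": -1, "x": 0, "y": 0, "z": 0, "wx": 0, "wy": 0, "wz": 0}, {"hand": -1, "x": 0, "y": 0, "z": 0, "wx": 0, "wy": 0, "wz": 0}])

```text
time: 13.35
ee_pos: [0.4002, -0.1976, 0.1257]
tcp_rot: [180.0, -0.0, -17.7]
ft_force: [-0.4, 0.5, 0.2]
grip_width: 1.0
grasp_force: 0.0
```

```bash
python3 -c "
from h import *
plan(.4003,-.1977,.048,-17.7)"
```

```text
at [ 0.4002 -0.1976  0.1257] rot [ 1.7998e+02 -5.0000e-02 -1.7700e+01] | wz -0.0 then x 0.01 y 0.01 z 7.77 cm F [-0.4  0.5  0.2] gw 1.0 gf 0.0 t 13.35
```

>>> jog_arm(newtons=15, targets=[{"hand": -1, "x": 0, "y": 0, "z": 4, "wx": 0, "wy": 0, "wz": 0}, {"hand": -1, "x": 0, "y": 0, "z": 2.8, "wx": 0, "wy": 0, "wz": 0}, {"hand": -1, "x": 0, "y": 0, "z": 1, "wx": 0, "wy": 0, "wz": 0}, {"hand": 1, "x": 0, "y": 0, "z": 0, "wx": 0, "wy": 0, "wz": 0}, {"hand": 1, "x": 0, "y": 0, "z": 0, "wx": 0, "wy": 0, "wz": 0}, {"hand": 1, "x": 0, "y": 0, "z": 0, "wx": 0, "wy": 0, "wz": 0}, {"hand": 1, "x": 0, "y": 0, "z": 0, "wx": 0, "wy": 0, "wz": 0}, {"hand": 1, "x": 0, "y": 0, "z": 0, "wx": 0, "wy": 0, "wz": 0}, {"hand": 1, "x": 0, "y": 0, "z": 0, "wx": 0, "wy": 0, "wz": 0}, {"hand": 1, "x": 0, "y": 0, "z": 0, "wx": 0, "wy": 0, "wz": 0}, {"hand": 1, "x": 0, "y": 0, "z": 0, "wx": 0, "wy": 0, "wz": 0}, {"hand": 1, "x": 0, "y": 0, "z": 0, "wx": 0, "wy": 0, "wz": 0}])

```text
time: 14.85
ee_pos: [0.3993, -0.1962, 0.0469]
tcp_rot: [-180.0, 0.0, -17.7]
ft_force: [0.5, 0.7, -0.5]
grip_width: 0.224
grasp_force: 15.0
```

>>> jog_arm(targets=[{"hand": 1, "x": 0, "y": 0, "z": -3, "wx": 0, "wy": 0, "wz": 0}, {"hand": 1, "x": 0, "y": 0, "z": -5, "wx": 0, "wy": 0, "wz": 0}, {"hand": 1, "x": 0, "y": 0, "z": -3, "wx": 0, "wy": 0, "wz": 0}, {"hand": 1, "x": 0, "y": 0, "z": 0, "wx": 0, "wy": 0, "wz": -0.142}, {"hand": 1, "x": 0, "y": 0, "z": 0, "wx": 0, "wy": 0, "wz": -0.142}, {"hand": 1, "x": 4, "y": -2, "z": 0, "wx": 0, "wy": 0, "wz": 0}, {"hand": 1, "x": 5, "y": -2.5, "z": 0, "wx": 0, "wy": 0, "wz": 0}, {"hand": 1, "x": 5, "y": -2.5, "z": 0, "wx": 0, "wy": 0, "wz": 0}, {"hand": 1, "x": 5, "y": -2.8, "z": 0, "wx": 0, "wy": 0, "wz": 0}, {"hand": 1, "x": 2, "y": -0.3, "z": 2, "wx": 0, "wy": 0, "wz": 0}, {"hand": 1, "x": 0, "y": 0, "z": 2, "wx": 0, "wy": 0, "wz": 0}, {"hand": 1, "x": 0, "y": 0, "z": 0, "wx": 0, "wy": 0, "wz": 0}, {"hand": 1, "x": 0, "y": 0, "z": 0, "wx": 0, "wy": 0, "wz": 0}])

```text
time: 16.48
ee_pos: [0.6116, -0.1007, 0.1173]
tcp_rot: [180.0, -0.0, -1.4]
ft_force: [-0.3, -0.1, -0.5]
grip_width: 0.224
grasp_force: 15.0
```

```bash
python3 - <<'E'
from h import *
s,im,d=cap('wrist','w4.png')
plan(.626,-.0885,.080,-1.4)
K,Rm,t=cam('wrist',s)
for p in ([.638,-.088,.036],):
    c=Rm.T@(np.array(p)-t);print('hole px predicted',(K@c/c[2])[:2])
cv2.imwrite('pics/c6.png',cv2.resize(im[60:360,150:500],(700,600)))
E
```

```text
at [ 0.6119 -0.1008  0.1177] rot [ 1.7999e+02 -5.0000e-02 -1.4100e+00] | wz -0.0 then x 1.38 y -1.27 z 3.77 cm F [ 0.9 -0.1  0.6] gw 0.226 gf 15.0 t 16.52
hole px predicted [298.22816972 206.92239315]
```

View pics/c6.png

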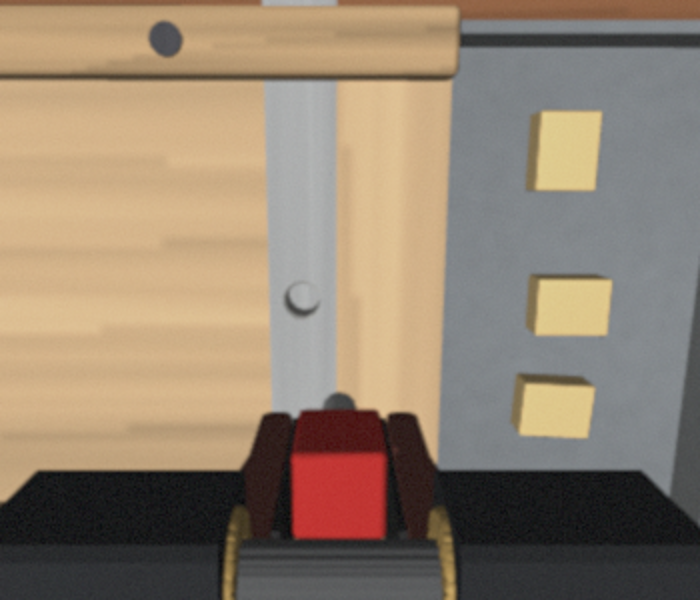

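The crop shows the hole at (303,298), wrist pixel (301.5,209), which puts it at about (0.637, -0.0895). The pin tip is at (340,400) and the bar is clear. I'll set the tip on the bar short of the hole.

>>> jog_arm(targets=[{"hand": 1, "x": 1.3, "y": -1.15, "z": 0, "wx": 0, "wy": 0, "wz": 0}, {"hand": 1, "x": 0, "y": 0, "z": 3, "wx": 0, "wy": 0, "wz": 0}, {"hand": 1, "x": 0, "y": 0, "z": 1.3, "wx": 0, "wy": 0, "wz": 0}, {"hand": 1, "x": 0, "y": 0, "z": 0.3, "wx": 0, "wy": 0, "wz": 0}, {"hand": 1, "x": 0, "y": 0, "z": 0.1, "wx": 0, "wy": 0, "wz": 0}, {"hand": 1, "x": 0, "y": 0, "z": 0.1, "wx": 0, "wy": 0, "wz": 0}, {"hand": 1, "x": 0, "y": 0, "z": 0, "wx": 0, "wy": 0, "wz": 0}])

```text
time: 17.4
ee_pos: [0.6254, -0.0895, 0.0695]
tcp_rot: [180.0, -0.0, -1.4]
ft_force: [-0.0, 0.1, -0.3]
grip_width: 0.228
grasp_force: 15.0
```

>>> jog_arm(targets=[{"hand": 1, "x": 0, "y": 0, "z": 0.1, "wx": 0, "wy": 0, "wz": 0}, {"hand": 1, "x": 0, "y": 0, "z": 0, "wx": 0, "wy": 0, "wz": 0}, {"hand": 1, "x": 0, "y": 0, "z": 0, "wx": 0, "wy": 0, "wz": 0}])

```text
time: 17.77
ee_pos: [0.6254, -0.0895, 0.0688]
tcp_rot: [180.0, -0.1, -1.4]
ft_force: [-0.0, -0.5, 4.8]
grip_width: 0.223
grasp_force: 15.0
```

>>> jog_arm(targets=[{"hand": 1, "x": 0.2, "y": 0, "z": 0, "wx": 0, "wy": 0, "wz": 0}, {"hand": 1, "x": 0.2, "y": 0, "z": 0, "wx": 0, "wy": 0, "wz": 0}, {"hand": 1, "x": 0.2, "y": 0, "z": 0, "wx": 0, "wy": 0, "wz": 0}, {"hand": 1, "x": 0.2, "y": 0, "z": 0, "wx": 0, "wy": 0, "wz": 0}, {"hand": 1, "x": 0.15, "y": 0, "z": 0, "wx": 0, "wy": 0, "wz": 0}, {"hand": 1, "x": 0.15, "y": 0, "z": 0, "wx": 0, "wy": 0, "wz": 0}, {"hand": 1, "x": 0, "y": 0, "z": 0, "wx": 0, "wy": 0, "wz": 0}])

```text
time: 18.65
ee_pos: [0.6362, -0.0896, 0.0677]
tcp_rot: [-180.0, -0.0, -1.4]
ft_force: [-0.7, -0.8, -0.7]
grip_width: 0.227
grasp_force: 15.0
```

The contact force has vanished and z has dropped, so the tip is in the hole mouth. I'll feed it down slowly.

>>> jog_arm(targets=[{"hand": 1, "x": 0, "y": 0, "z": 0.15, "wx": 0, "wy": 0, "wz": 0}, {"hand": 1, "x": 0, "y": 0, "z": 0.15, "wx": 0, "wy": 0, "wz": 0}, {"hand": 1, "x": 0, "y": 0, "z": 0, "wx": 0, "wy": 0, "wz": 0}, {"hand": 1, "x": 0, "y": 0, "z": 0, "wx": 0, "wy": 0, "wz": 0}])

```text
time: 19.15
ee_pos: [0.636, -0.0895, 0.0649]
tcp_rot: [-180.0, 0.0, -1.4]
ft_force: [0.2, -0.5, -1.8]
grip_width: 0.229
grasp_force: 15.0
```

>>> jog_arm(targets=[{"hand": 1, "x": 0, "y": 0, "z": 0.2, "wx": 0, "wy": 0, "wz": 0}, {"hand": 1, "x": 0, "y": 0, "z": 0.2, "wx": 0, "wy": 0, "wz": 0}, {"hand": 1, "x": 0, "y": 0, "z": 0.2, "wx": 0, "wy": 0, "wz": 0}, {"hand": 1, "x": 0, "y": 0, "z": 0.2, "wx": 0, "wy": 0, "wz": 0}, {"hand": 1, "x": 0, "y": 0, "z": 0.2, "wx": 0, "wy": 0, "wz": 0}, {"hand": 1, "x": 0, "y": 0, "z": 0, "wx": 0, "wy": 0, "wz": 0}])

```text
time: 19.9
ee_pos: [0.636, -0.0894, 0.0546]
tcp_rot: [-180.0, 0.0, -1.4]
ft_force: [0.7, 2.1, -0.9]
grip_width: 0.225
grasp_force: 15.0
```

>>> jog_arm(targets=[{"hand": 1, "x": 0, "y": 0, "z": 0.1, "wx": 0, "wy": 0, "wz": 0}, {"hand": 1, "x": 0, "y": 0, "z": 0.1, "wx": 0, "wy": 0, "wz": 0}, {"hand": 1, "x": 0, "y": 0, "z": 0, "wx": 0, "wy": 0, "wz": 0}, {"hand": 0.3, "x": 0, "y": 0, "z": 0, "wx": 0, "wy": 0, "wz": 0}, {"hand": 0, "x": 0, "y": 0, "z": 0, "wx": 0, "wy": 0, "wz": 0}, {"hand": -0.5, "x": 0, "y": 0, "z": 0, "wx": 0, "wy": 0, "wz": 0}, {"hand": -1, "x": 0, "y": 0, "z": 0, "wx": 0, "wy": 0, "wz": 0}, {"hand": -1, "x": 0, "y": 0, "z": 0, "wx": 0, "wy": 0, "wz": 0}, {"hand": -1, "x": 0, "y": 0, "z": -4, "wx": 0, "wy": 0, "wz": 0}, {"hand": -1, "x": 0, "y": 0, "z": -5, "wx": 0, "wy": 0, "wz": 0}, {"hand": -1, "x": 0, "y": 0, "z": -5, "wx": 0, "wy": 0, "wz": 0}, {"hand": -1, "x": -2, "y": -4.5, "z": -2, "wx": 0, "wy": 0, "wz": 0}, {"hand": -1, "x": -2.5, "y": -5.5, "z": -2, "wx": 0, "wy": 0, "wz": 0}, {"hand": -1, "x": -2.5, "y": -5.5, "z": -2, "wx": 0, "wy": 0, "wz": 0}, {"hand": -1, "x": -2.5, "y": -5.5, "z": 0, "wx": 0, "wy": 0, "wz": 0}, {"hand": -1, "x": -2.5, "y": -5.5, "z": 0, "wx": 0, "wy": 0, "wz": 0}, {"hand": -1, "x": -2.5, "y": -5.5, "z": 0, "wx": 0, "wy": 0, "wz": 0}, {"hand": -1, "x": -3, "y": -5.5, "z": 0, "wx": 0, "wy": 0, "wz": 0}, {"hand": -1, "x": 0, "y": 0, "z": 0, "wx": 0, "wy": 0, "wz": 0}, {"hand": -1, "x": 0, "y": 0, "z": 0, "wx": 0, "wy": 0, "wz": 0}])

```text
time: 22.4
ee_pos: [0.4711, 0.2872, 0.2523]
tcp_rot: [180.0, -0.0, -1.3]
ft_force: [-0.5, -0.3, -0.1]
grip_width: 1.001
grasp_force: 0.0
```

```bash
cat > blk.py <<'E'
from h import *
import sys
def blocks(f='wb.png'):
    s,im,d=cap('wrist',f);P=cloud('wrist',s,d);H,S,V=cv2.split(cv2.cvtColor(im,cv2.COLOR_BGR2HSV))
    m=((V<110)&(abs(P[...,2]-.036)<.006)&(P[...,1]>.15)).astype(np.uint8)
    m=cv2.morphologyEx(m,2,np.ones((3,3)));n,l,st,ce=cv2.connectedComponentsWithStats(m)
    for k in range(1,n):
        if st[k,4]<150: continue
        r=cv2.minAreaRect(P[l==k][:,:2].astype(np.float32)*1000);b=cv2.boxPoints(r);e=[b[1]-b[0],b[2]-b[1]];i=int(np.linalg.norm(e[1])>np.linalg.norm(e[0]))
        print('block px',ce[k].round(),'ctr',np.round(r[0],1),'size',np.round(sorted(r[1]),1),'long axis',round((np.degrees(np.arctan2(e[i][1],e[i][0]))+90)%180-90,1))
if __name__=='__main__':
    blocks();s,im,d=cap('scene')
    P=cloud('scene',s,d);H,S,V=cv2.split(cv2.cvtColor(im,cv2.COLOR_BGR2HSV))
    m=(S>150)&((H<8)|(H>172))&(V>100)&(abs(P[...,0]-.637)<.03)&(abs(P[...,1]+.09)<.04)
    if m.any():print('pin top z',np.percentile(P[m][:,2],97),np.median(P[m],0))
    plan(.47,.29,.25,0)
E
python3 blk.py
```

```text
block px [ 61. 127.] ctr [551.2 550.6] size [  4.  268.7] long axis 5.7
block px [344. 133.] ctr [552.  257.6] size [33.1 58.5] long axis 4.5
block px [257. 142.] ctr [545.2 349.3] size [33.4 58.5] long axis -5.7
block px [351. 263.] ctr [408.1 250.5] size [32.8 58.4] long axis -2.2
pin top z 0.0828714349462288 [ 0.64537239 -0.08947277  0.07970032]
at [0.4717 0.2862 0.2522] rot [ 1.7998e+02 -1.0000e-02 -1.4600e+00] | wz -0.026 then x -0.17 y -0.38 z 0.22 cm F [ 0.2  0.6 -0.5] gw 0.999 gf 0.0 t 22.5
```

View pics/wb.png

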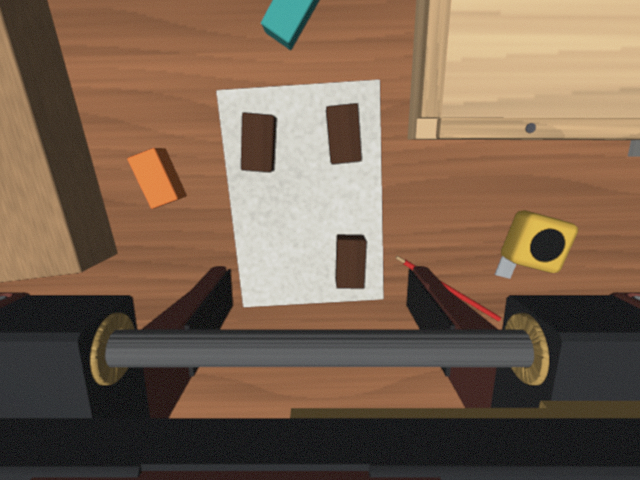

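The wrist view shows three dark blocks on the sheet at (344,133), (257,142) and (351,263), each measuring 60 x 34 mm at a height of 36 mm. The orange (155,178) and turquoise (290,20) pieces are look-alikes and stay put. The pin head's top is at 82–83 mm, so the pin is home.

```bash
python3 -c "
from h import *
plan(.552,.2576,.013,4.5)"
```

```text
at [0.4717 0.2862 0.2522] rot [ 1.7998e+02 -1.0000e-02 -1.4600e+00] | wz -0.104 then x 7.78 y 3.48 z 23.92 cm F [ 0.2  0.6 -0.5] gw 0.999 gf 0.0 t 22.5
```

>>> jog_arm(newtons=15, targets=[{"hand": -0.4, "x": 0, "y": 0, "z": 0, "wx": 0, "wy": 0, "wz": -0.104}, {"hand": -0.4, "x": 4, "y": 1.75, "z": 4, "wx": 0, "wy": 0, "wz": 0}, {"hand": -0.4, "x": 3.75, "y": 1.75, "z": 4, "wx": 0, "wy": 0, "wz": 0}, {"hand": -0.4, "x": 0, "y": 0, "z": 5, "wx": 0, "wy": 0, "wz": 0}, {"hand": -0.4, "x": 0, "y": 0, "z": 5, "wx": 0, "wy": 0, "wz": 0}, {"hand": -0.4, "x": 0, "y": 0, "z": 4, "wx": 0, "wy": 0, "wz": 0}, {"hand": -0.4, "x": 0, "y": 0, "z": 1.9, "wx": 0, "wy": 0, "wz": 0}, {"hand": -0.4, "x": 0, "y": 0, "z": 0, "wx": 0, "wy": 0, "wz": 0}, {"hand": 1, "x": 0, "y": 0, "z": 0, "wx": 0, "wy": 0, "wz": 0}, {"hand": 1, "x": 0, "y": 0, "z": 0, "wx": 0, "wy": 0, "wz": 0}, {"hand": 1, "x": 0, "y": 0, "z": 0, "wx": 0, "wy": 0, "wz": 0}, {"hand": 1, "x": 0, "y": 0, "z": 0, "wx": 0, "wy": 0, "wz": 0}, {"hand": 1, "x": 0, "y": 0, "z": 0, "wx": 0, "wy": 0, "wz": 0}, {"hand": 1, "x": 0, "y": 0, "z": 0, "wx": 0, "wy": 0, "wz": 0}])

```text
time: 24.25
ee_pos: [0.5518, 0.2591, 0.0144]
tcp_rot: [-180.0, -0.1, 4.6]
ft_force: [-0.8, -0.9, 7.0]
grip_width: 0.388
grasp_force: 15.0
```

```bash
python3 -c "
from h import *
plan(.638,.110,.044,-1.4)"
```

```text
at [0.5518 0.2591 0.0144] rot [-1.7997e+02 -1.0000e-01  4.5900e+00] | wz 0.104 then x 8.98 y 14.69 z -2.96 cm F [-0.8 -0.9  7. ] gw 0.388 gf 15.0 t 24.25
```

>>> jog_arm(targets=[{"hand": 1, "x": 0, "y": 0, "z": -3, "wx": 0, "wy": 0, "wz": 0}, {"hand": 1, "x": 0, "y": 0, "z": -4, "wx": 0, "wy": 0, "wz": 0}, {"hand": 1, "x": 0, "y": 0, "z": -3, "wx": 0, "wy": 0, "wz": 0.104}, {"hand": 1, "x": 3, "y": 4.9, "z": 0, "wx": 0, "wy": 0, "wz": 0}, {"hand": 1, "x": 3, "y": 4.9, "z": 0, "wx": 0, "wy": 0, "wz": 0}, {"hand": 1, "x": 3, "y": 4.9, "z": 0, "wx": 0, "wy": 0, "wz": 0}, {"hand": 1, "x": 0, "y": 0, "z": 4, "wx": 0, "wy": 0, "wz": 0}, {"hand": 1, "x": 0, "y": 0, "z": 0, "wx": 0, "wy": 0, "wz": 0}, {"hand": 1, "x": 0, "y": 0, "z": 0, "wx": 0, "wy": 0, "wz": 0}])

```text
time: 25.38
ee_pos: [0.6372, 0.1102, 0.0738]
tcp_rot: [-180.0, 0.0, -1.3]
ft_force: [-0.1, -0.2, 0.0]
grip_width: 0.389
grasp_force: 15.0
```

```bash
python3 -c "
from h import *
plan(.638,.110,.0455,-1.4)"
```

```text
at [0.6372 0.1102 0.0738] rot [-1.7999e+02  2.0000e-02 -1.3400e+00] | wz 0.001 then x 0.08 y 0.02 z 2.83 cm F [-0.1 -0.2  0. ] gw 0.389 gf 15.0 t 25.38
```

>>> jog_arm(targets=[{"hand": 1, "x": 0.1, "y": 0, "z": 2, "wx": 0, "wy": 0, "wz": 0}, {"hand": 1, "x": 0, "y": 0, "z": 0.7, "wx": 0, "wy": 0, "wz": 0}, {"hand": 1, "x": 0, "y": 0, "z": 0.15, "wx": 0, "wy": 0, "wz": 0}, {"hand": 1, "x": 0, "y": 0, "z": 0, "wx": 0, "wy": 0, "wz": 0}, {"hand": -0.1, "x": 0, "y": 0, "z": 0, "wx": 0, "wy": 0, "wz": 0}, {"hand": -0.1, "x": 0, "y": 0, "z": 0, "wx": 0, "wy": 0, "wz": 0}, {"hand": -0.1, "x": 0, "y": 0, "z": 0, "wx": 0, "wy": 0, "wz": 0}, {"hand": -0.1, "x": 0, "y": 0, "z": -4, "wx": 0, "wy": 0, "wz": 0}, {"hand": -0.1, "x": 0, "y": 0, "z": -5, "wx": 0, "wy": 0, "wz": 0}, {"hand": -0.4, "x": 0, "y": 0, "z": -3, "wx": 0, "wy": 0, "wz": 0.075}, {"hand": -0.4, "x": -2.6, "y": -4.9, "z": 0, "wx": 0, "wy": 0, "wz": 0}, {"hand": -0.4, "x": -3, "y": -6, "z": 0, "wx": 0, "wy": 0, "wz": 0}, {"hand": -0.4, "x": -3, "y": -6, "z": 0, "wx": 0, "wy": 0, "wz": 0}, {"hand": -0.4, "x": -3, "y": -6, "z": 0, "wx": 0, "wy": 0, "wz": 0}, {"hand": -0.4, "x": 0, "y": 0, "z": 4, "wx": 0, "wy": 0, "wz": 0}, {"hand": -0.4, "x": 0, "y": 0, "z": 0, "wx": 0, "wy": 0, "wz": 0}, {"hand": -0.4, "x": 0, "y": 0, "z": 0, "wx": 0, "wy": 0, "wz": 0}])

```text
time: 27.5
ee_pos: [0.5512, 0.3356, 0.1254]
tcp_rot: [-180.0, -0.0, -5.7]
ft_force: [0.8, -0.8, 1.1]
grip_width: 0.702
grasp_force: 0.0
```

```bash
cat > lane.py <<'E'
from h import *
s,im,d=cap('scene')
P=cloud('scene',s,d);V=im.max(2)
def rep(nm,m):
    n,l,st,ce=cv2.connectedComponentsWithStats(cv2.morphologyEx(m.astype(np.uint8),2,np.ones((2,2))))
    for k in range(1,n):
        if st[k,4]>40: q=P[l==k];r=cv2.minAreaRect(q[:,:2].astype(np.float32)*1000);print(nm,np.round(r[0],1),np.round(r[1],1),round(r[2],1),'z',np.median(q[:,2]).round(4),'px',ce[k].round())
L=(V<110)&(P[...,0]>.57)&(P[...,0]<.70)&(P[...,1]>-.08)&(P[...,1]<.155)
rep('lane',L&(abs(P[...,2]-.066)<.006))
rep('sheet',(V<110)&(abs(P[...,2]-.036)<.005)&(P[...,1]>.2)&(P[...,1]<.4)&(P[...,0]<.6)&(P[...,0]>.35))
H,S,V2=cv2.split(cv2.cvtColor(im,cv2.COLOR_BGR2HSV))
rep('pin',(S>150)&((H<8)|(H>172))&(V2>100)&(abs(P[...,0]-.637)<.03)&(abs(P[...,1]+.09)<.04)&(P[...,2]>.076))
rep('scr',(H>100)&(H<130)&(S>100)&(P[...,2]>.06)&(P[...,2]<.08)&(P[...,1]<-.3)&(P[...,0]>.4))
E
python3 lane.py; python3 -c "
from h import *
plan(.5452,.3493,.014,-5.7)"
```

```text
lane [881.1  -7.3] [ 50.8 585.7] 63.8 z 0.065 px [372. 269.]
sheet [765.9  65.7] [ 53.6 858.8] 62.0 z 0.0349 px [390. 191.]
sheet [550.5 350.9] [33.3 57.6] 82.9 z 0.0349 px [455. 222.]
pin [639.8 -87.6] [18.  19.8] 86.9 z 0.0808 px [274. 287.]
scr [ 811.5 -294.2] [695.8  28.9] 20.4 z 0.0713 px [ 97. 276.]
at [0.5518 0.3356 0.126 ] rot [-1.7996e+02 -8.0000e-02 -5.7500e+00] | wz -0.001 then x -0.79 y -1.30 z 11.20 cm F [-0.2 -0.7  0. ] gw 0.695 gf 0.0 t 27.55
```

>>> jog_arm(targets=[{"hand": -0.4, "x": -0.6, "y": -1.35, "z": 4, "wx": 0, "wy": 0, "wz": 0}, {"hand": -0.4, "x": 0, "y": 0, "z": 4, "wx": 0, "wy": 0, "wz": 0}, {"hand": -0.4, "x": 0, "y": 0, "z": 2.2, "wx": 0, "wy": 0, "wz": 0}, {"hand": -0.4, "x": 0, "y": 0, "z": 0.9, "wx": 0, "wy": 0, "wz": 0}, {"hand": -0.4, "x": 0, "y": 0, "z": 0, "wx": 0, "wy": 0, "wz": 0}, {"hand": 1, "x": 0, "y": 0, "z": 0, "wx": 0, "wy": 0, "wz": 0}, {"hand": 1, "x": 0, "y": 0, "z": 0, "wx": 0, "wy": 0, "wz": 0}, {"hand": 1, "x": 0, "y": 0, "z": 0, "wx": 0, "wy": 0, "wz": 0}, {"hand": 1, "x": 0, "y": 0, "z": 0, "wx": 0, "wy": 0, "wz": 0}, {"hand": 1, "x": 0, "y": 0, "z": 0, "wx": 0, "wy": 0, "wz": 0}, {"hand": 1, "x": 0, "y": 0, "z": -4, "wx": 0, "wy": 0, "wz": 0}, {"hand": 1, "x": 0, "y": 0, "z": -4, "wx": 0, "wy": 0, "wz": 0}, {"hand": 1, "x": 0, "y": 0, "z": -4, "wx": 0, "wy": 0, "wz": -0.075}, {"hand": 1, "x": 0, "y": 0, "z": 0, "wx": 0, "wy": 0, "wz": 0}])

```text
time: 29.3
ee_pos: [0.5482, 0.3513, 0.1372]
tcp_rot: [-179.8, -0.3, -1.4]
ft_force: [-0.2, 0.2, -0.8]
grip_width: 0.385
grasp_force: 15.0
```

```bash
python3 -c "
from h import *
plan(.6362,.040,.0455,-1.4)"
```

```text
at [0.5482 0.3513 0.1372] rot [-179.82   -0.33   -1.37] | wz 0.001 then x 9.55 y 30.91 z 9.17 cm F [-0.2  0.2 -0.8] gw 0.385 gf 15.0 t 29.3
```

>>> jog_arm(targets=[{"hand": 1, "x": 1.5, "y": 4.9, "z": 0, "wx": 0, "wy": 0, "wz": 0}, {"hand": 1, "x": 1.6, "y": 5.2, "z": 0, "wx": 0, "wy": 0, "wz": 0}, {"hand": 1, "x": 1.6, "y": 5.2, "z": 0, "wx": 0, "wy": 0, "wz": 0}, {"hand": 1, "x": 1.6, "y": 5.2, "z": 0, "wx": 0, "wy": 0, "wz": 0}, {"hand": 1, "x": 1.6, "y": 5.2, "z": 0, "wx": 0, "wy": 0, "wz": 0}, {"hand": 1, "x": 1.6, "y": 5.2, "z": 0, "wx": 0, "wy": 0, "wz": 0}, {"hand": 1, "x": 0, "y": 0, "z": 4, "wx": 0, "wy": 0, "wz": 0}, {"hand": 1, "x": 0, "y": 0, "z": 2, "wx": 0, "wy": 0, "wz": 0}, {"hand": 1, "x": 0, "y": 0, "z": 0, "wx": 0, "wy": 0, "wz": 0}, {"hand": 1, "x": 0, "y": 0, "z": 0, "wx": 0, "wy": 0, "wz": 0}])

```text
time: 30.55
ee_pos: [0.6335, 0.0391, 0.0736]
tcp_rot: [-180.0, 0.0, -1.4]
ft_force: [-0.5, 0.0, -0.6]
grip_width: 0.388
grasp_force: 15.0
```

```bash
python3 -c "
from h import *
plan(.6362,.040,.0455,-1.4)"
```

```text
at [0.6335 0.0391 0.0736] rot [-1.7999e+02  2.0000e-02 -1.3900e+00] | wz 0.0 then x 0.27 y -0.10 z 2.81 cm F [-0.5  0.  -0.6] gw 0.388 gf 15.0 t 30.55
```

>>> jog_arm(targets=[{"hand": 1, "x": 0.25, "y": 0, "z": 2, "wx": 0, "wy": 0, "wz": 0}, {"hand": 1, "x": 0, "y": 0, "z": 0.7, "wx": 0, "wy": 0, "wz": 0}, {"hand": 1, "x": 0, "y": 0, "z": 0.15, "wx": 0, "wy": 0, "wz": 0}, {"hand": 1, "x": 0, "y": 0, "z": 0, "wx": 0, "wy": 0, "wz": 0}, {"hand": -0.1, "x": 0, "y": 0, "z": 0, "wx": 0, "wy": 0, "wz": 0}, {"hand": -0.1, "x": 0, "y": 0, "z": 0, "wx": 0, "wy": 0, "wz": 0}, {"hand": -0.1, "x": 0, "y": 0, "z": 0, "wx": 0, "wy": 0, "wz": 0}, {"hand": -0.1, "x": 0, "y": 0, "z": -4, "wx": 0, "wy": 0, "wz": 0}, {"hand": -0.1, "x": 0, "y": 0, "z": -5, "wx": 0, "wy": 0, "wz": 0}, {"hand": -0.4, "x": 0, "y": 0, "z": -5, "wx": 0, "wy": 0, "wz": 0}, {"hand": -0.4, "x": -4, "y": -4, "z": 0, "wx": 0, "wy": 0, "wz": 0}, {"hand": -0.4, "x": -4.4, "y": -4.1, "z": 0, "wx": 0, "wy": 0, "wz": 0}, {"hand": -0.4, "x": -4.5, "y": -4.1, "z": 0, "wx": 0, "wy": 0, "wz": 0}, {"hand": -0.4, "x": -4.5, "y": -4.1, "z": 0, "wx": 0, "wy": 0, "wz": 0}, {"hand": -0.4, "x": -4.5, "y": -4.1, "z": 0, "wx": 0, "wy": 0, "wz": 0}, {"hand": -0.4, "x": -1, "y": 0, "z": 0, "wx": 0, "wy": 0, "wz": 0}, {"hand": -0.4, "x": 0, "y": 0, "z": 0, "wx": 0, "wy": 0, "wz": 0}])

```text
time: 32.67
ee_pos: [0.4118, 0.2481, 0.1855]
tcp_rot: [180.0, -0.0, -1.3]
ft_force: [0.1, -0.9, 0.5]
grip_width: 0.704
grasp_force: 0.0
```

```bash
python3 -c "
from blk import *
blocks('wc.png');plan(.408,.2505,.014,-2.2)"
```

```text
block px [315. 226.] ctr [408. 250.] size [32.4 58.3] long axis -2.3
at [0.4129 0.2479 0.1855] rot [-1.80e+02 -7.00e-02 -1.38e+00] | wz 0.014 then x -0.50 y -0.24 z 17.15 cm F [-0.3 -0.2 -0.1] gw 0.698 gf 0.0 t 32.73
```

>>> jog_arm(targets=[{"hand": -0.4, "x": -0.4, "y": -0.2, "z": 5, "wx": 0, "wy": 0, "wz": 0.015}, {"hand": -0.4, "x": 0, "y": 0, "z": 5, "wx": 0, "wy": 0, "wz": 0}, {"hand": -0.4, "x": 0, "y": 0, "z": 4, "wx": 0, "wy": 0, "wz": 0}, {"hand": -0.4, "x": 0, "y": 0, "z": 2.2, "wx": 0, "wy": 0, "wz": 0}, {"hand": -0.4, "x": 0, "y": 0, "z": 0.9, "wx": 0, "wy": 0, "wz": 0}, {"hand": -0.4, "x": 0, "y": 0, "z": 0, "wx": 0, "wy": 0, "wz": 0}, {"hand": 1, "x": 0, "y": 0, "z": 0, "wx": 0, "wy": 0, "wz": 0}, {"hand": 1, "x": 0, "y": 0, "z": 0, "wx": 0, "wy": 0, "wz": 0}, {"hand": 1, "x": 0, "y": 0, "z": 0, "wx": 0, "wy": 0, "wz": 0}, {"hand": 1, "x": 0, "y": 0, "z": 0, "wx": 0, "wy": 0, "wz": 0}, {"hand": 1, "x": 0, "y": 0, "z": 0, "wx": 0, "wy": 0, "wz": 0}, {"hand": 1, "x": 0, "y": 0, "z": -4, "wx": 0, "wy": 0, "wz": 0}, {"hand": 1, "x": 0, "y": 0, "z": -5, "wx": 0, "wy": 0, "wz": 0}, {"hand": 1, "x": 0, "y": 0, "z": -5, "wx": 0, "wy": 0, "wz": -0.015}, {"hand": 1, "x": 0, "y": 0, "z": 0, "wx": 0, "wy": 0, "wz": 0}])

```text
time: 34.6
ee_pos: [0.4107, 0.2517, 0.1578]
tcp_rot: [-179.8, -0.4, -1.4]
ft_force: [0.3, 0.9, -0.5]
grip_width: 0.388
grasp_force: 15.0
```

```bash
python3 -c "
from h import *
plan(.6345,-.030,.0455,-1.4)"
```

```text
at [0.4107 0.2517 0.1578] rot [-179.8    -0.42   -1.37] | wz 0.001 then x 23.06 y 27.61 z 11.23 cm F [ 0.3  0.9 -0.5] gw 0.388 gf 15.0 t 34.6
```

>>> jog_arm(targets=[{"hand": 1, "x": 3.3, "y": 4, "z": 0, "wx": 0, "wy": 0, "wz": 0}, {"hand": 1, "x": 3.3, "y": 4, "z": 0, "wx": 0, "wy": 0, "wz": 0}, {"hand": 1, "x": 3.3, "y": 4, "z": 0, "wx": 0, "wy": 0, "wz": 0}, {"hand": 1, "x": 3.3, "y": 4, "z": 0, "wx": 0, "wy": 0, "wz": 0}, {"hand": 1, "x": 3.3, "y": 4, "z": 0, "wx": 0, "wy": 0, "wz": 0}, {"hand": 1, "x": 3.3, "y": 4, "z": 0, "wx": 0, "wy": 0, "wz": 0}, {"hand": 1, "x": 3.2, "y": 3.6, "z": 0, "wx": 0, "wy": 0, "wz": 0}, {"hand": 1, "x": 0, "y": 0, "z": 4, "wx": 0, "wy": 0, "wz": 0}, {"hand": 1, "x": 0, "y": 0, "z": 4, "wx": 0, "wy": 0, "wz": 0}, {"hand": 1, "x": 0, "y": 0, "z": 0, "wx": 0, "wy": 0, "wz": 0}, {"hand": 1, "x": 0, "y": 0, "z": 0, "wx": 0, "wy": 0, "wz": 0}])

```text
time: 35.98
ee_pos: [0.6314, -0.0309, 0.0744]
tcp_rot: [-180.0, 0.0, -1.4]
ft_force: [0.8, 0.2, 0.1]
grip_width: 0.385
grasp_force: 15.0
```

```bash
python3 -c "
from h import *
plan(.6345,-.030,.0455,-1.4)"
```

```text
at [ 0.6314 -0.0309  0.0744] rot [-1.7999e+02  2.0000e-02 -1.3700e+00] | wz 0.0 then x 0.31 y -0.10 z 2.89 cm F [0.8 0.2 0.1] gw 0.385 gf 15.0 t 35.98
```

>>> jog_arm(targets=[{"hand": 1, "x": 0.25, "y": 0, "z": 2, "wx": 0, "wy": 0, "wz": 0}, {"hand": 1, "x": 0, "y": 0, "z": 0.75, "wx": 0, "wy": 0, "wz": 0}, {"hand": 1, "x": 0, "y": 0, "z": 0.15, "wx": 0, "wy": 0, "wz": 0}, {"hand": 1, "x": 0, "y": 0, "z": 0, "wx": 0, "wy": 0, "wz": 0}, {"hand": -0.1, "x": 0, "y": 0, "z": 0, "wx": 0, "wy": 0, "wz": 0}, {"hand": -0.1, "x": 0, "y": 0, "z": 0, "wx": 0, "wy": 0, "wz": 0}, {"hand": -0.1, "x": 0, "y": 0, "z": 0, "wx": 0, "wy": 0, "wz": 0}, {"hand": -0.1, "x": 0, "y": 0, "z": -4, "wx": 0, "wy": 0, "wz": 0}, {"hand": -0.1, "x": 0, "y": 0, "z": -5, "wx": 0, "wy": 0, "wz": 0}, {"hand": -0.1, "x": 0, "y": 0, "z": -5, "wx": 0, "wy": 0, "wz": 0}, {"hand": -0.1, "x": -4, "y": 0, "z": -3, "wx": 0, "wy": 0, "wz": 0}, {"hand": -0.1, "x": -5, "y": 0, "z": -3, "wx": 0, "wy": 0, "wz": 0}, {"hand": -0.1, "x": -5, "y": 0, "z": -3, "wx": 0, "wy": 0, "wz": 0}, {"hand": -0.1, "x": -3, "y": 0, "z": 0, "wx": 0, "wy": 0, "wz": 0}, {"hand": -0.1, "x": 0, "y": 0, "z": 0, "wx": 0, "wy": 0, "wz": 0}, {"hand": -0.1, "x": 0, "y": 0, "z": 0, "wx": 0, "wy": 0, "wz": 0}])

```text
time: 37.98
ee_pos: [0.4649, -0.0272, 0.2754]
tcp_rot: [180.0, -0.1, -1.4]
ft_force: [0.2, 0.2, -0.3]
grip_width: 0.551
grasp_force: 0.0
```

```bash
python3 - <<'E'
from h import *
s,im,d=cap('scene','s9.png')
P=cloud('scene',s,d);V=im.max(2)
v=(P[...,0]>.57)&(P[...,0]<.70)&(P[...,1]>-.075)&(P[...,1]<.155)&(abs(P[...,2]-.066)<.005)
n,l,st,ce=cv2.connectedComponentsWithStats((v&(V<110)).astype(np.uint8))
o=np.array([.6355,.010])
for k in range(1,n):
    if st[k,4]>60: r=cv2.minAreaRect(P[l==k][:,:2].astype(np.float32)*1000);print('lane block',np.round(r[0],1),np.round(r[1],1),round(r[2],1),np.median(P[l==k][:,2]).round(4))
E
```

```text
lane block [597.9  37.9] [33.9 55.7] 89.4 0.0651
lane block [642.2 108.5] [32.8 59.7] 87.3 0.0649
lane block [635.5 -32.1] [31.5 61.2] 88.6 0.0653
```

View pics/s9.png

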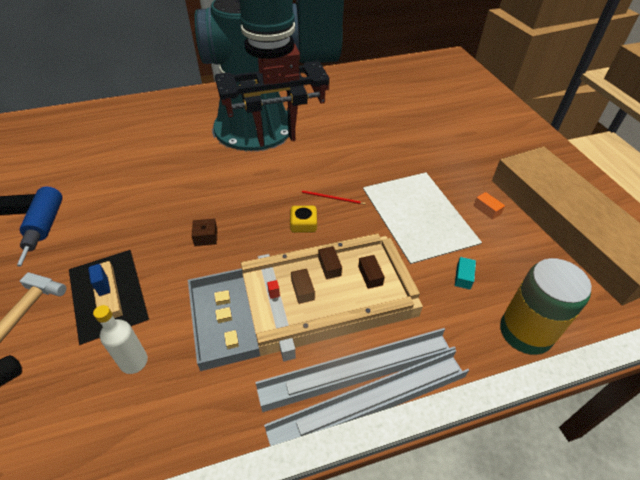

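The scene shows three offcuts in the trough, at about (222,298), (224,315) and (231,339), and the pin home at (273,288). The scraper stands on its pad at (100,283). Glue and tape are where they were.

All three blocks lie flat in the lane, at (303,286), (330,262) and (372,270). The middle one was nudged about 38 mm off mid-lane, but it is still flat, square and inside the 60 mm limit.

```bash
python3 -c "
from plant import manip
print(manip.sign_off())"
```

```text
the job is handed in; nothing more can be done
None
```

I handed the job in at about 38 s: the offcuts are in the trough, the pin is fully home, and all three blocks lie flat in the lane (the middle one got knocked about 38 mm off mid-lane, within the 60 mm limit). The scraper is back on its pad, and the glue and tape look undisturbed; `sign_off` returned no verdict.

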